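# Unstack the specimen containers into their desk trays

### The arm

A 6-joint arm with a two-finger parallel gripper is mounted at the origin on the work surface. World frame = base frame: x ahead of the robot, y to its left, z up, the work surface at z = 0. Lengths are in m, angles in rad, forces in N, time in s.
With the tool pointing down it reaches from about 0.3 to 0.825 m from the base axis. Payload 5.4 kg.
Tool frame: the origin (TCP) lies on the centre line of the jaws, within the pads' length; the fingertips stand tip_reach ahead of it and the grasp point (between the pads) lies 6 mm ahead of it (tip_reach is the distance from the TCP to the fingertips, in m); z points along the fingers, y is the line along which they close (so a half turn about z gives the same grasp; the last joint's range is limited). The gripper opens to 92 mm and grips with 3 to 60 N. Pads are 20 mm wide; open, the fingers measure 128 mm over their backs; the gripper's body (75 mm by 189 mm) begins 69 mm behind the grasp point.
Start: joints at [-1.461, 0.158, 1.597, -0, 1.386, -0.21], TCP at [0.181, -0.546, 0.24] pointing down, gripper open.
Joint ranges: [-2.91, 2.91], [-0.94, 2.29], [0.18, 2.7], [-1.29, 4.43], [0.17, 2.64], [-3, 3]. Speed limits (rad/s): [2.57, 2.57, 3.14, 3.14, 3.14, 3.14].

### API

Orientations are given as a 3x3 rotation matrix whose columns are the frame's x, y, z axes.
In Python, from plant import sense, read_camera, camera_model, job_done, tip_reach gives the robot as it stands.
- The arm moves only by the tool jog_arm, never from a script. Its arguments are lists of equal length, an entry for each row: "dp": the shift along the tool's x, y, z in m, a list of three; "roll": the turn about the tool's z in degrees. In form: {"dp": [[tx, ty, tz], ...], "roll": [roll, ...]}. A call has 1 to 10 rows; each row is the pose to reach, as a shift and turn from the pose commanded when the call began, along the tool's axes at that moment; what a row does not reach only later rows make up. A row lasts 1/12 s, in which the tool goes at most 41.7 mm and 7.16 degrees, less where a joint would pass 70% of its speed; a pose out of reach is approached as far as the arm can. A call with a gripper value outside its range is refused whole. "jaw" is the closure, from -1 (fully open) to 1 (shut), set as the call begins (left out, the last holds). The fingers move at their own pace and stop on an object; "newtons" is the grip in N (left out, the last holds). Time passes only in rows, so rows that repeat a pose let the fingers close. It gives the time, the measured TCP pose, the force, the opening and the grip force at its end, in the units of the state.
- sense(): the state, without advancing time (a new reading comes with each control period).
- read_camera(name): name is "scene" or "top" or "wrist"; returns (picture, depth): 480x640x3 uint8, red, green, blue; 480x640 float32, m along the optical axis (not along the pixel's ray), 0 where there is no reading.
- camera_model(name): a dict with "K" (3x3 intrinsics, pixels), "dist_coeffs" ([k1, k2, p1, p2, k3] as OpenCV has them; the pictures are not rectified), "R" (3x3) and "t" (3): a world point X has camera coordinates R X + t; the wrist camera has in their place "hand_eye" (4x4, takes a point from camera to tool coordinates, whose origin is the TCP and whose axes are the flange's). Camera axes: x right, y down, z forward; pixel columns grow to the right and rows downward; lengths in m; the calibration is good to about 2 mm. A picture is of the moment at which its call begins: read the wrist's pose just before it. camera_model takes no time and is no camera call.
- job_done(): hands the job in; it is judged then, once.
The state is a dict: "time_s": time; "joint_pos": joint angles; "qvel": joint speeds; "joint_efforts": joint torques, N m; "tool_pos": TCP position; "tool_rot": TCP orientation; "wrist_force": force on the tool from outside, world axes, zero at the start; "moment": the same for the moment, N m; "gripper_width": opening from 0.0 (shut) to 1.0 (fully open); "grip_force": force on a finger pad.
Only numpy, scipy, OpenCV 4.12 (cv2) and the standard library are available. Lean on these libraries where they do the work, as an engineer would, in place of code of your own. Each camera call takes 0.05 s, during which the arm holds its last target. There are 200 camera calls.

### The job

The specimen containers have come back in one stack. Take the stack apart from the top down, one container at a time, and set each upright and flat on the floor of the tray made for its shape and size: the jar in the small round tray, then the card box in the square tray, then the tin in the large round tray, and last the slide box in the oblong tray. Set them down without dropping them, let go of all of them, and leave the bottle and the magnifier where they are.

Things in the scene. Friction and masses are not known exactly. Their poses are not given: they have to be found in the camera images.
- jar: small amber glass specimen jar with a black cap, upright cylinder 30 mm across, 42 mm high, about 45 g; at the start on top of the stack, on the card box. Loose. Origin: centre of its underside; z up when upright
- card_box: closed square brown cardboard box, 40 x 40 mm, 34 mm high, about 50 g; at the start on the tin, under the jar. Loose. Origin: centre of its underside; z up when upright, x and y square to its sides
- tin: round plain aluminium tin with lid, 54 mm across, 36 mm high, about 90 g; at the start on the slide box, under the card box. Loose. Origin: centre of its underside; z up when upright
- slide_box: closed oblong white plastic microscope-slide box, 96 mm long (its x) by 58 mm wide (its y), 36 mm high, about 160 g; at the start on the table, bottom of the stack. Loose. Origin: centre of its underside; z up when upright
- small_round_tray: small round tray, 46 mm across inside, 54 mm outside. Fixed to the table. Grey plastic rim 4 mm thick, top of the rim 10 mm above the table; cork floor 4 mm above the table, so the rim stands 6 mm above the floor. Origin: centre of its underside, on the table; z up
- square_tray: square tray, 56 x 56 mm inside, 64 x 64 mm outside. Fixed to the table. Grey plastic rim 4 mm thick, top of the rim 10 mm above the table; cork floor 4 mm above the table, so the rim stands 6 mm above the floor. Origin: centre of its underside, on the table; z up, x and y square to its sides
- large_round_tray: large round tray, 70 mm across inside, 78 mm outside. Fixed to the table. Grey plastic rim 4 mm thick, top of the rim 10 mm above the table; cork floor 4 mm above the table, so the rim stands 6 mm above the floor. Origin: centre of its underside, on the table; z up
- oblong_tray: oblong tray, 112 mm (its x) by 74 mm (its y) inside, 120 x 82 mm outside. Fixed to the table. Grey plastic rim 4 mm thick, top of the rim 10 mm above the table; cork floor 4 mm above the table, so the rim stands 6 mm above the floor. Origin: centre of its underside, on the table; z up
- bottle: white plastic bottle, 56 mm across, 130 mm high, standing loose on the table at the left edge of the work; bystander. Origin: centre of its underside
- magnifier: small black stand magnifier, 48 mm across, 32 mm high, standing loose on the table at the far edge of the work; bystander. Origin: centre of its underside
Mind the look-alikes: they are no part of the job. Leave any blue, orange or purple look-alike of the square_tray alone.

How it is judged:
On the way, in this order (a step that is already met when the one before it is completed fails the run):
1. the jar lies flat and released in the small round tray (horizontal distance between jar and small_round_tray below 0.011 m and z of jar in the frame of small_round_tray between 0.001 and 0.0065 m and angle between jar's own z axis and vertical below 0.08 rad and contact force between each of the arm, the fingers and jar below 0.1 N), for 0.2 s.
2. then the card box in the square tray (horizontal distance between card_box and square_tray below 0.013 m and z of card_box in the frame of square_tray between 0.001 and 0.0065 m and angle between card_box's own z axis and vertical below 0.08 rad and contact force between each of the arm, the fingers and card_box below 0.1 N), for 0.2 s.
3. then the tin in the large round tray (horizontal distance between tin and large_round_tray below 0.012 m and z of tin in the frame of large_round_tray between 0.001 and 0.0065 m and angle between tin's own z axis and vertical below 0.08 rad and contact force between each of the arm, the fingers and tin below 0.1 N), for 0.2 s.
4. and last the slide box in the oblong tray (horizontal distance between slide_box and oblong_tray below 0.013 m and z of slide_box in the frame of oblong_tray between 0.001 and 0.0065 m and angle between slide_box's own z axis and vertical below 0.08 rad and contact force between each of the arm, the fingers and slide_box below 0.1 N), for 0.2 s.
At the end, for the whole second after the job is handed in: Each container stands upright (within 0.08 rad) and flat on the floor of its own tray, inside the rim (centre within 11 to 13 mm of the tray's centre, underside less than 2.5 mm above the tray's floor), released and at rest (all of step 1 and all of step 2 and all of step 3 and all of step 4 and linear speed of each of jar, card_box, tin, slide_box below 0.02 m/s and angular speed of each of jar, card_box, tin, slide_box below 0.2 rad/s); the robot touches nothing.
It fails at once if a container is carried or pushed about with another still on it ((contact force between jar and card_box above 0.05 N and distance of card_box from where it was at the start of the episode above 0.03 m) or (contact force between card_box and tin above 0.05 N and distance of tin from where it was at the start of the episode above 0.03 m) or (contact force between tin and slide_box above 0.05 N and distance of slide_box from where it was at the start of the episode above 0.03 m)).
It fails at once if a container is dropped (falls free by more than about 25 mm) ((contact force between each of the fingers, the arm and jar below 0.01 N and linear speed of jar above 0.7 m/s) or (contact force between each of the fingers, the arm and card_box below 0.01 N and linear speed of card_box above 0.7 m/s) or (contact force between each of the fingers, the arm and tin below 0.01 N and linear speed of tin above 0.7 m/s) or (contact force between each of the fingers, the arm and slide_box below 0.01 N and linear speed of slide_box above 0.7 m/s)).
It fails at once if the bottle or the magnifier is moved by more than 25 mm (distance of any of bottle, magnifier from where it was at the start of the episode above 0.025 m).
It also fails if it takes over 112 s, if anything falls off the work surface, if the arm or the gripper's body presses on something with over 40 N, if the wrist force passes 120 N, or if a joint passes its speed limit or range.

## Working session

There is one attempt and no reset: what is moved stays moved. The work goes in short steps, Python scripts to look and compute and a tool call to move; the robot and the scene stay as the last step left them, time stands still between calls to the robot, and variables do not carry over. Pictures are saved under pics/ and viewed, at most 16 in all, crops included, and the job is handed in when it is done.

Besides the shell and the picture viewer there is one more tool, called after "Call:" in YAML: its name, and indented under it one key for each argument. jog_arm: Moves the arm, as the interface text tells. Its arguments: {"type":"object","properties":{"dp":{"type":"array","items":{"type":"array","items":{"type":"number"}}},"roll":{"type":"array","items":{"type":"number"}},"jaw":{"type":"number"},"newtons":{"type":"number"}},"required":["dp","roll"]}

```bash
mkdir -p pics; python3 - <<'E'
from plant import *
import cv2,numpy as np
print(tip_reach if not callable(tip_reach) else tip_reach())
s=sense();print(s)
for n in("scene","top"):
    p,d=read_camera(n);cv2.imwrite(f"pics/{n}0.png",p[:,:,::-1]);np.savez(f"pics/{n}0.npz",p=p,d=d)
    m=camera_model(n);print(n,{k:np.round(v,4).tolist() for k,v in m.items() if k in("K","R","t","dist_coeffs")})
print(camera_model("wrist"))
E
```

```text
0.025
{'time_s': 0.0, 'joint_pos': array([-1.46111496e+00,  1.59063621e-01,  1.59819713e+00, -3.60321890e-05,
        1.38619939e+00, -2.10101797e-01]), 'qvel': array([ 7.42148778e-05, -4.86396077e-04,  6.28108587e-04,  5.20504747e-04,
       -2.98544146e-04, -1.46069242e-03]), 'joint_efforts': array([-5.71471664e-04, -3.85572124e+01, -3.22109342e+01,  7.01093953e-02,
        3.80439777e-02, -1.41150595e-04]), 'tool_pos': array([ 0.18066218, -0.54527902,  0.23862828]), 'tool_rot': array([[ 9.49301559e-01,  3.14366813e-01, -2.39625291e-04],
       [ 3.14366704e-01, -9.49299818e-01,  1.85238843e-03],
       [ 3.54853201e-04, -1.83380543e-03, -9.99998256e-01]]), 'wrist_force': array([ 0.19111827, -0.08281213, -1.11437303]), 'moment': array([ 0.01382204, -0.00840272,  0.05571707]), 'grip_force': 0.0, 'gripper_width': 1.001443393108517}
scene {'K': [[456.6561, 0.0, 327.9171], [0.0, 456.6561, 230.336], [0.0, 0.0, 1.0]], 'dist_coeffs': [-0.1156, 0.0, 0.0, 0.0, 0.0], 'R': [[0.1515, 0.9884, 0.0119], [0.6789, -0.0953, -0.7281], [-0.7185, 0.1184, -0.6854]], 't': [-0.1382, -0.2477, 1.3039]}
top {'K': [[511.2756, 0.0, 320.0019], [0.0, 511.2756, 236.7178], [0.0, 0.0, 1.0]], 'dist_coeffs': [-0.0485, 0.0, 0.0, 0.0, 0.0], 'R': [[0.0025, -0.9998, 0.0194], [-0.9977, -0.0038, -0.0681], [0.0682, -0.0192, -0.9975]], 't': [0.0338, 0.5128, 1.1766]}
{'K': array([[352.14745479,   0.        , 314.09943854],
       [  0.        , 352.14745479, 240.29643216],
       [  0.        ,   0.        ,   1.        ]]), 'dist_coeffs': array([-0.03180729,  0.        ,  0.        ,  0.        ,  0.        ]), 'hand_eye': array([[-7.38518234e-04, -9.68723946e-01, -2.48139821e-01,
         6.84638430e-02],
       [ 9.99999722e-01, -6.90954347e-04, -2.78770279e-04,
         1.09162152e-03],
       [ 9.85981562e-05, -2.48139958e-01,  9.68724187e-01,
        -1.46605334e-01],
       [ 0.00000000e+00,  0.00000000e+00,  0.00000000e+00,
         1.00000000e+00]])}
```

View pics/top0.png

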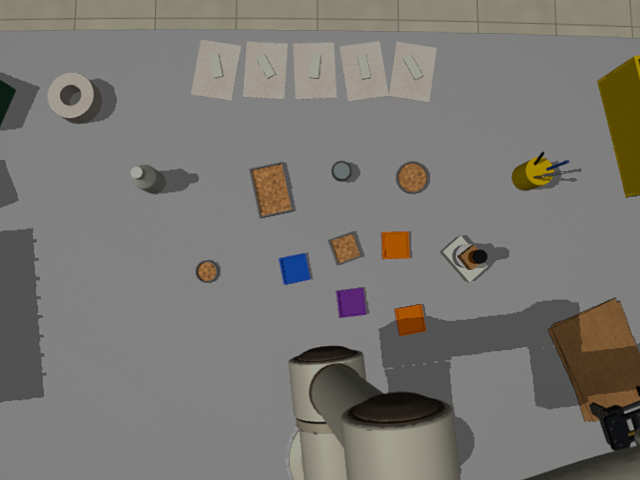

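View pics/scene0.png

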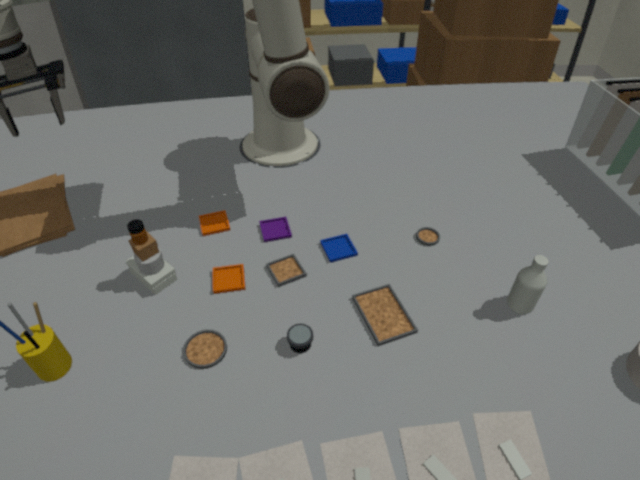

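Top view: the stack (amber/black jar on the card box, tin and white slide box) is at (467,257). The wanted cork trays are small round (207,271), square (345,248), large round (412,177) and oblong (272,190). The bottle is at (147,180) and the magnifier at (342,171).

What could be confused:
- **Square tray:** blue (295,269), purple (351,302), and orange (396,245) and (410,320) look-alikes. I choose the cork one with the grey rim at (345,248).
- **Jar:** the dark magnifier at (342,171). I choose the black cap at (479,256).

```bash
cat > h.py <<'E'
import numpy as np,cv2
from plant import *
def load(n,tag):
    z=np.load(f"pics/{n}{tag}.npz");return z["p"],z["d"]
def cam(n,s=None):
    m=camera_model(n);K,D=m["K"],m["dist_coeffs"]
    if n!="wrist": R=np.array(m["R"]);return K,D,R.T,-R.T@np.array(m["t"])
    H=m["hand_eye"];Rt=s["tool_rot"];return K,D,Rt@H[:3,:3],s["tool_pos"]+Rt@H[:3,3]
def rays(c,px):
    K,D,R,o=c;u=cv2.undistortPoints(np.array(px,float).reshape(-1,1,2),K,D).reshape(-1,2)
    d=np.c_[u,np.ones(len(u))]@R.T;return o,d
def onplane(c,px,z):
    o,d=rays(c,px);return o+d*((z-o[2])/d[:,2])[:,None]
def tri(rs):  # closest point to rays [(o,d)]
    A=0;b=0
    for o,d in rs:
        d=d/np.linalg.norm(d);P=np.eye(3)-np.outer(d,d);A=A+P;b=b+P@o
    x=np.linalg.solve(A,b);return x
def contours(mask,amin=60,k=3):
    m=cv2.morphologyEx(mask.astype(np.uint8)*255,cv2.MORPH_CLOSE,np.ones((k,k)))
    return [c for c in cv2.findContours(m,cv2.RETR_EXTERNAL,cv2.CHAIN_APPROX_NONE)[0] if cv2.contourArea(c)>amin]
def shot(n,tag):
    s=sense();p,d=read_camera(n);np.savez(f"pics/{n}{tag}.npz",p=p,d=d,tp=s["tool_pos"],tr=s["tool_rot"])
    cv2.imwrite(f"pics/{n}{tag}.png",p[:,:,::-1]);return s,p,d
def tool(s,v): # world vec -> tool axes
    return s["tool_rot"].T@np.asarray(v)
def cork(p):
    h=cv2.cvtColor(p,cv2.COLOR_RGB2HSV);return (h[...,0]>4)&(h[...,0]<22)&(h[...,1]>90)&(h[...,2]>70)
E
python3 - <<'E'
from h import *
T={"small":((207,271),(428,236)),"square":((345,248),(286,270)),"large":((412,177),(205,349)),"oblong":((272,190),(385,314))}
ct,cs=cam("top"),cam("scene")
pt,ps=load("top",0)[0],load("scene",0)[0]
kt,ks=contours(cork(pt)),contours(cork(ps))
for n,(a,b) in T.items():
    f=lambda K,q:next(c for c in K if cv2.pointPolygonTest(c,q,False)>=0)
    A,B=f(kt,a),f(ks,b)
    def cen(c): m=cv2.moments(c);return (m["m10"]/m["m00"],m["m01"]/m["m00"])
    X=tri([(rays(ct,cen(A))[0],rays(ct,cen(A))[1][0]),(rays(cs,cen(B))[0],rays(cs,cen(B))[1][0])])
    W=onplane(ct,A.reshape(-1,2),.004)[:,:2];r=cv2.minAreaRect((W*1000).astype(np.float32))
    W2=onplane(cs,B.reshape(-1,2),.004)[:,:2];r2=cv2.minAreaRect((W2*1000).astype(np.float32))
    print(n,"tri",X.round(4),"top",np.round(r[0],1),np.round(r[1],1),round(r[2],1),"scene",np.round(r2[0],1),np.round(r2[1],1),round(r2[2],1))
# stack
big=np.hstack([cv2.resize(pt[215:300,420:515],None,fx=4,fy=4),cv2.resize(ps[210:295,110:205],None,fx=4,fy=4)])
cv2.imwrite("pics/crop0.png",big[:,:,::-1])
for q in((479,256),(463,262)):print(q,onplane(ct,[q],.148),onplane(ct,[q],.106))
E
```

```text
small tri [0.4319 0.3011 0.007 ] top [432.  301.2] [42.3 39.9] 0.9 scene [428.8 303.3] [41.4 35.9] 81.9
square tri [ 0.4874 -0.0238  0.0075] top [487.5 -23.9] [55.9 55.4] 18.6 scene [483.4 -23.9] [52.2 53.8] 19.8
large tri [ 0.657  -0.1846  0.0058] top [ 657.7 -184.8] [67.7 65.6] 44.8 scene [ 655.4 -185.6] [65.1 66.3] 37.4
oblong tri [0.6255 0.1521 0.0046] top [625.9 151.7] [111.8  73.8] 12.7 scene [622.2 152.7] [109.5  71.2] 12.5
(479, 256) [[ 0.46447162 -0.29545558  0.148     ]] [[ 0.46578745 -0.30947494  0.106     ]]
(463, 262) [[ 0.45186033 -0.26126512  0.148     ]] [[ 0.45267641 -0.27392961  0.106     ]]
```

View pics/crop0.png

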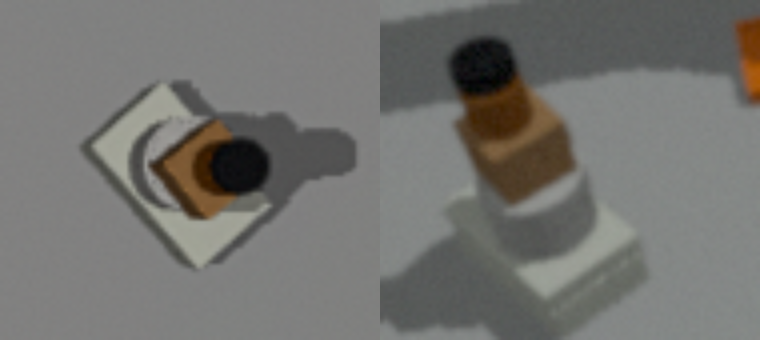

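The crop confirms the choice: black cap and amber jar at top-view pixel (480,256), on the brown box, aluminium tin and white slide box. Next I'll triangulate the cap.

```bash
python3 - <<'E'
from h import *
ct,cs=cam("top"),cam("scene")
rs=[]
for n,c,(x0,x1,y0,y1) in(("top",ct,(465,495,240,270)),("scene",cs,(120,155,215,240))):
    p=load(n,0)[0];m=np.zeros(p.shape[:2],bool);m[y0:y1,x0:x1]=(p.max(2)<45)[y0:y1,x0:x1]
    k=max(contours(m,20),key=cv2.contourArea);(q,sz,a)=cv2.minAreaRect(k);mo=cv2.moments(k);q=(mo["m10"]/mo["m00"],mo["m01"]/mo["m00"]);print(n,q,sz)
    o,d=rays(c,q);rs.append((o,d[0]))
X=tri(rs);print(X);s=sense()
print("to above",tool(s,np.array([X[0],X[1],.30])-s["tool_pos"]).round(4))
E
```

```text
top (479.22758620689655, 256.11954022988505) (13.0, 14.0)
scene (135.2376445846477, 226.42060988433226) (13.0, 15.0)
[ 0.4644376  -0.29824396  0.14186325]
to above [ 0.3471 -0.1454 -0.0609]
```

Call:
jog_arm:
  dp:
    - [0, 0, -0.04]
    - [0.347, -0.145, -0.06]
    - [0.347, -0.145, -0.06]
    - [0.347, -0.145, -0.06]
    - [0.347, -0.145, -0.06]
    - [0.347, -0.145, -0.06]
    - [0.347, -0.145, -0.06]
    - [0.347, -0.145, -0.06]
    - [0.347, -0.145, -0.06]
    - [0.347, -0.145, -0.06]
  roll: [0, 0, 0, 0, 0, 0, 0, 0, 0, 0]
  jaw: -1

```text
time_s: 0.93
tool_pos: [0.4644, -0.2983, 0.2993]
tool_rot: [[0.949, 0.314, -0.0], [0.314, -0.949, 0.0], [-0.0, -0.0, -1.0]]
wrist_force: [0.6, -0.3, -0.0]
gripper_width: 0.995
grip_force: 0.0
```

Call:
jog_arm:
  dp:
    - [0, 0, 0]
    - [0, 0, 0]
  roll: [0, 0]

```text
time_s: 1.1
tool_pos: [0.4644, -0.2985, 0.2991]
tool_rot: [[0.948, 0.318, -0.001], [0.318, -0.948, 0.0], [-0.001, -0.001, -1.0]]
wrist_force: [0.5, -0.5, 0.3]
gripper_width: 0.994
grip_force: 0.0
```

```bash
python3 - <<'E'
from h import *
s,p,d=shot("wrist",1);print(s["time_s"],s["tool_pos"],s["tool_rot"].round(3),s["wrist_force"])
E
```

```text
1.1 [ 0.46436089 -0.29853216  0.29909538] [[ 0.948  0.318 -0.001]
 [ 0.318 -0.948  0.   ]
 [-0.001 -0.001 -1.   ]] [ 0.49261831 -0.46496811  0.31722724]
```

View pics/wrist1.png

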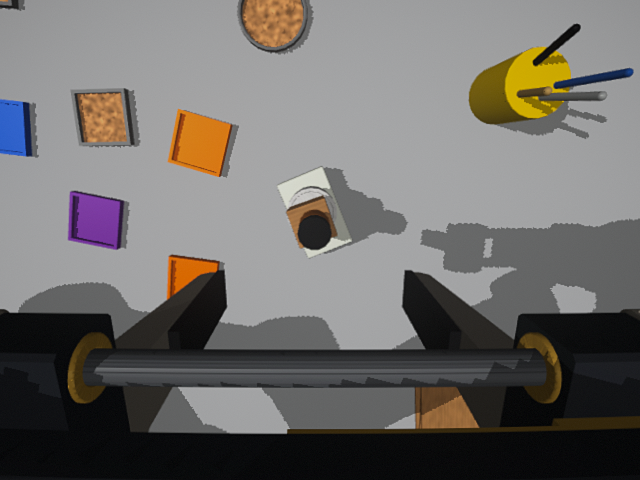

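Wrist view: the jar's cap is at (314,232), midway between the fingertips at (222,275) and (406,275). The card box corner is at (310,205), and the slide box spans (278,185) to (352,245).

```bash
python3 - <<'E'
from h import *
z=np.load("pics/wrist1.npz");p=z["p"];s=dict(tool_pos=z["tp"],tool_rot=z["tr"]);c=cam("wrist",s)
m=np.zeros(p.shape[:2],bool);m[205:260,285:345]=(p.max(2)<45)[205:260,285:345]
k=max(contours(m,100),key=cv2.contourArea);(q,r)=cv2.minEnclosingCircle(k);e=cv2.fitEllipse(k);print(q,r,e)
print(onplane(c,[e[0]],.148),"depth",z["d"][232,314],z["d"][225:240,300:328].mean())
K,D,R,o=c; oo,dd=rays(c,[e[0]]);print("height",(oo+dd[0]*z["d"][225:238,308:320].mean()))
W=onplane(c,k.reshape(-1,2),.148);print(np.ptp(W,0))
# box edges
h=cv2.cvtColor(p,cv2.COLOR_RGB2HSV)
def yaw(mask,z):
    k=max(contours(mask,100),key=cv2.contourArea);W=onplane(c,k.reshape(-1,2),z)[:,:2];return cv2.minAreaRect((W*1000).astype(np.float32)),cv2.contourArea(k)
m=(h[...,1]>90)&(h[...,0]<25)&(h[...,2]>40);M=np.zeros_like(m);M[185:260,270:345]=m[185:260,270:345];print("card",yaw(M,.106))
for pt in((278,185),(326,167)):print(onplane(c,[pt],.036)[0,:2])
cv2.imwrite("pics/c1.png",cv2.resize(p[150:270,250:380],None,fx=5,fy=5,interpolation=cv2.INTER_NEAREST)[:,:,::-1])
E
```

```text
(314.18609619140625, 231.6973114013672) 16.998666763305664 ((314.19512939453125, 231.74757385253906), (31.87601661682129, 33.38072204589844), 7.369701862335205)
[[ 0.46446527 -0.29955792  0.148     ]] depth 0.30326948 0.3023732
height [ 0.46527137 -0.29928953  0.15167734]
[0.0297759  0.02835914 0.        ]
card (((463.7344970703125, -296.6625671386719), (42.0307502746582, 39.515533447265625), 38.09886169433594), 811.0)
[ 0.4792005  -0.25045133]
[ 0.51612429 -0.29641552]
```

View pics/c1.png

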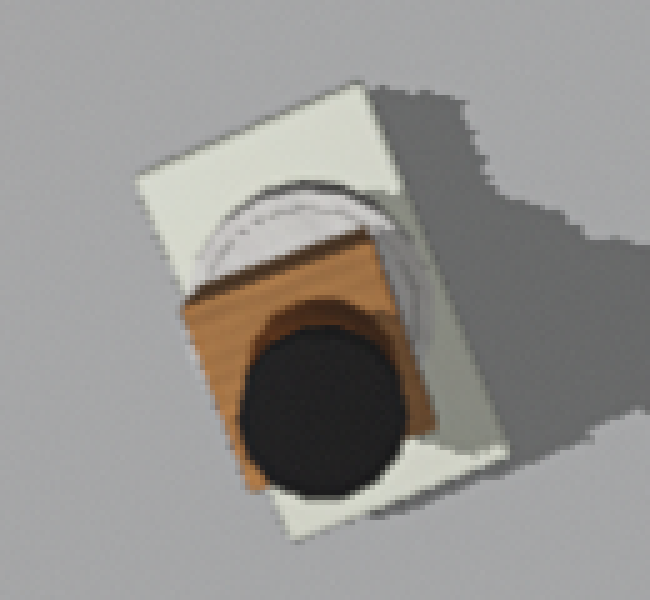

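Call:
jog_arm:
  dp:
    - [0, 0.001, 0.03]
    - [0, 0.001, 0.06]
    - [0, 0.001, 0.08]
    - [0, 0.001, 0.11]
    - [0, 0.001, 0.14]
    - [0, 0.001, 0.156]
    - [0, 0.001, 0.156]
    - [0, 0.001, 0.156]
  roll: [-7, -14, -19.5, -19.5, -19.5, -19.5, -19.5, -19.5]

```text
time_s: 1.82
tool_pos: [0.4622, -0.3018, 0.1428]
tool_rot: [[0.791, 0.612, -0.002], [0.612, -0.791, 0.001], [-0.0, -0.002, -1.0]]
wrist_force: [-0.7, 0.3, 0.9]
gripper_width: 1.003
grip_force: 0.0
```

Call:
jog_arm:
  dp:
    - [0, 0, 0]
    - [0, 0, 0]
    - [0, 0, 0]
    - [0, 0, 0]
    - [0, 0, 0]
    - [0, 0, 0]
    - [0, 0, 0]
    - [0, 0, 0]
  roll: [0, 0, 0, 0, 0, 0, 0, 0]
  jaw: 1
  newtons: 15

```text
time_s: 2.48
tool_pos: [0.4637, -0.3011, 0.1436]
tool_rot: [[0.79, 0.613, 0.0], [0.613, -0.79, -0.0], [-0.0, 0.0, -1.0]]
wrist_force: [-1.4, 0.5, 0.1]
gripper_width: 0.444
grip_force: 0.0
```

Call:
jog_arm:
  dp:
    - [0, 0, 0]
    - [0, 0, 0]
    - [0, 0, 0]
    - [0, 0, 0]
    - [0, 0, 0]
    - [0, 0, 0]
  roll: [0, 0, 0, 0, 0, 0]

```text
time_s: 2.98
tool_pos: [0.4636, -0.3011, 0.1435]
tool_rot: [[0.79, 0.613, -0.0], [0.613, -0.79, 0.0], [-0.0, -0.0, -1.0]]
wrist_force: [0.3, 0.8, -0.5]
gripper_width: 0.324
grip_force: 15.0
```

Call:
jog_arm:
  dp:
    - [0, 0, -0.015]
    - [0, 0, -0.045]
    - [0, 0, -0.08]
    - [0.025, -0.03, -0.08]
    - [0.05, -0.07, -0.08]
    - [0.07, -0.11, -0.08]
    - [0.1, -0.14, -0.08]
    - [0.12, -0.175, -0.08]
    - [0.145, -0.21, -0.08]
    - [0.17, -0.24, -0.08]
  roll: [0, 0, 0, 0, 0, 0, 0, 0, 0, 0]

```text
time_s: 3.82
tool_pos: [0.4499, -0.0116, 0.2236]
tool_rot: [[0.79, 0.613, 0.0], [0.613, -0.79, -0.0], [0.0, 0.0, -1.0]]
wrist_force: [0.8, -0.6, -0.9]
gripper_width: 0.322
grip_force: 15.0
```

Call:
jog_arm:
  dp:
    - [0.025, -0.03, 0]
    - [0.05, -0.07, 0]
    - [0.075, -0.105, 0]
    - [0.1, -0.145, 0]
    - [0.125, -0.18, 0]
    - [0.15, -0.215, 0]
    - [0.17, -0.25, 0]
    - [0.174, -0.255, 0]
    - [0.174, -0.255, 0]
    - [0.174, -0.255, 0]
  roll: [0, 0, 0, 0, 0, 0, 0, 0, 0, 0]

```text
time_s: 4.65
tool_pos: [0.4314, 0.2952, 0.2233]
tool_rot: [[0.788, 0.615, -0.0], [0.615, -0.788, -0.001], [-0.001, 0.0, -1.0]]
wrist_force: [0.4, -0.9, -0.4]
gripper_width: 0.324
grip_force: 15.0
```

```bash
python3 - <<'E'
from h import *
s,p,d=shot("wrist",2);print(s["tool_pos"],s["joint_pos"].round(2))
c=cam("wrist",s)
for k in contours(cork(p),300):
    m=cv2.moments(k);q=(m["m10"]/m["m00"],m["m01"]/m["m00"]);W=onplane(c,k.reshape(-1,2),.004)[:,:2];r=cv2.minAreaRect((W*1000).astype(np.float32));print(np.round(q),r)
print("offs",tool(s,np.array([.432,.301,.041])-s["tool_pos"]).round(4))
E
```

```text
[0.43136783 0.29521369 0.22327135] [ 0.37  0.04  1.76 -0.    1.34  1.28]
[224. 372.] ((218.93312072753906, 263.94134521484375), (94.15857696533203, 12.137621879577637), 34.19235610961914)
[401. 370.] ((347.9906921386719, 100.19742584228516), (97.6089096069336, 20.20388412475586), 43.55774688720703)
[561. 337.] ((495.82415771484375, -25.8900203704834), (35.036224365234375, 51.579437255859375), 19.1176700592041)
[309. 265.] ((384.070068359375, 261.5356140136719), (36.77915954589844, 63.89570617675781), 45.52285385131836)
[309. 214.] ((430.05859375, 300.2121887207031), (43.776634216308594, 44.33789825439453), 37.91531753540039)
[543. 155.] ((625.3648681640625, 148.21385192871094), (112.39956665039062, 72.22273254394531), 12.53048038482666)
offs [ 0.0042 -0.0042  0.1823]
```

View pics/wrist2.png

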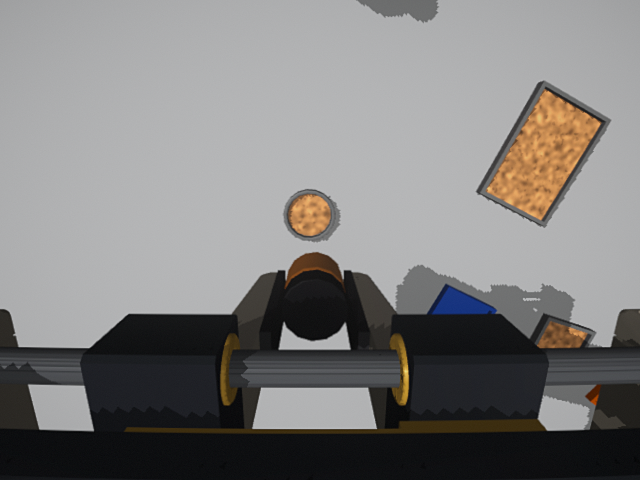

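Wrist view: the small round tray is at (310,215) and the jar hangs straight between the fingers at (315,295). Lowering now.

Call:
jog_arm:
  dp:
    - [0.001, -0.005, 0.035]
    - [0.001, -0.005, 0.07]
    - [0.001, -0.005, 0.105]
    - [0.001, -0.005, 0.14]
    - [0.001, -0.005, 0.16]
    - [0.001, -0.005, 0.17]
    - [0.001, -0.005, 0.176]
    - [0.001, -0.005, 0.181]
    - [0.001, -0.005, 0.181]
    - [0.001, -0.005, 0.181]
  roll: [0, 0, 0, 0, 0, 0, 0, 0, 0, 0]

```text
time_s: 5.53
tool_pos: [0.4306, 0.2995, 0.0439]
tool_rot: [[0.79, 0.613, 0.002], [0.613, -0.79, 0.001], [0.002, 0.001, -1.0]]
wrist_force: [0.2, 0.4, -0.3]
gripper_width: 0.323
grip_force: 15.0
```

Call:
jog_arm:
  dp:
    - [0, 0, 0.001]
    - [0, 0, 0.002]
    - [0, 0, 0.002]
  roll: [0, 0, 0]

```text
time_s: 5.78
tool_pos: [0.4303, 0.2997, 0.0414]
tool_rot: [[0.79, 0.613, 0.002], [0.613, -0.79, 0.001], [0.002, 0.001, -1.0]]
wrist_force: [0.2, 0.5, 2.3]
gripper_width: 0.321
grip_force: 15.0
```

Call:
jog_arm:
  dp:
    - [0, 0, 0]
    - [0, 0, 0]
    - [0, 0, 0]
    - [0, 0, 0]
    - [0, 0, -0.02]
    - [0, 0, -0.05]
    - [0, 0, -0.09]
    - [0, 0, -0.13]
    - [0, 0, -0.17]
    - [0, 0, -0.18]
  roll: [0, 0, 0, 0, 0, 0, 0, 0, 0, 0]
  jaw: -1

```text
time_s: 6.62
tool_pos: [0.4325, 0.3006, 0.228]
tool_rot: [[0.79, 0.613, 0.011], [0.613, -0.79, 0.004], [0.011, 0.003, -1.0]]
wrist_force: [0.6, 0.6, 1.0]
gripper_width: 0.997
grip_force: 0.0
```

```bash
python3 - <<'E'
from h import *
s,p,d=shot("wrist",3);print(s["tool_pos"])
c=cam("wrist",s)
m=np.zeros(p.shape[:2],bool);b=(170,330,250,380);m[b[0]:b[1],b[2]:b[3]]=(p.max(2)<45)[b[0]:b[1],b[2]:b[3]]
for k in contours(m,150):
    e=cv2.fitEllipse(k);print(e,onplane(c,[e[0]],.046))
m=cork(p);m[:170]=0;m[330:]=0;m[:,:250]=0;m[:,380:]=0
k=max(contours(m,50),key=cv2.contourArea);print(cv2.minEnclosingCircle(k))
cv2.imwrite("pics/c3.png",cv2.resize(p[170:350,220:420],None,fx=3,fy=3)[:,:,::-1])
print("to stack",tool(s,np.array([.4637,-.2967,.226])-s["tool_pos"]).round(4))
E
```

```text
[0.43252032 0.30063455 0.22797031]
((313.1947326660156, 227.3542938232422), (29.631736755371094, 31.020977020263672), 167.62413024902344) [[0.43177928 0.29966824 0.046     ]]
((311.7482604980469, 219.6433563232422), 20.813322067260742)
to stack [-3.418e-01  4.909e-01 -3.000e-04]
```

View pics/c3.png

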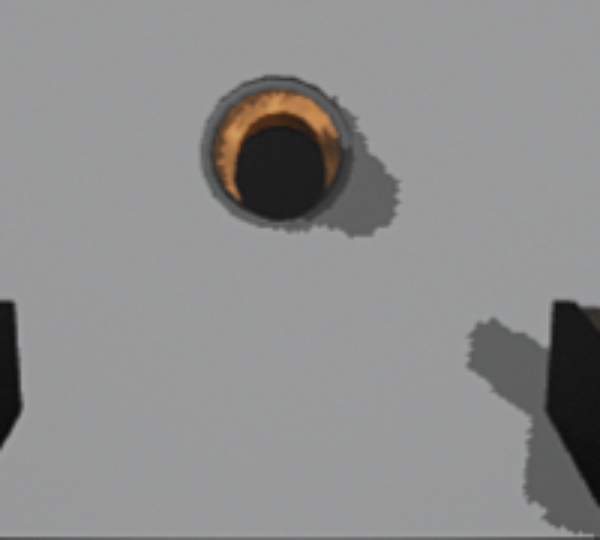

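The jar stands upright inside the small tray (cap (313,227), within about 2 mm of centre). Back to the stack.

Call:
jog_arm:
  dp:
    - [-0.34, 0.491, 0]
    - [-0.34, 0.491, 0]
    - [-0.34, 0.491, 0]
    - [-0.34, 0.491, 0]
    - [-0.34, 0.491, 0]
    - [-0.34, 0.491, 0]
    - [-0.34, 0.491, 0]
    - [-0.34, 0.491, 0]
    - [-0.34, 0.491, 0]
    - [-0.34, 0.491, 0]
  roll: [0, 0, 0, 0, 0, 0, 0, 0, 0, 0]

```text
time_s: 7.5
tool_pos: [0.4509, -0.1184, 0.2186]
tool_rot: [[0.79, 0.613, -0.002], [0.613, -0.79, 0.001], [-0.001, -0.003, -1.0]]
wrist_force: [0.9, -0.6, -0.7]
gripper_width: 1.002
grip_force: 0.0
```

Call:
jog_arm:
  dp:
    - [-0.11, 0.15, 0]
    - [-0.11, 0.15, 0]
    - [-0.11, 0.15, 0]
    - [-0.11, 0.15, 0]
    - [-0.11, 0.15, 0]
    - [-0.11, 0.15, 0]
    - [-0.11, 0.15, 0]
  roll: [0, 0, 0, 0, 0, 0, 0]

```text
time_s: 8.08
tool_pos: [0.4564, -0.3026, 0.2184]
tool_rot: [[0.791, 0.612, -0.002], [0.612, -0.791, 0.003], [-0.0, -0.004, -1.0]]
wrist_force: [-0.3, 0.3, -0.4]
gripper_width: 0.998
grip_force: 0.0
```

```bash
python3 - <<'E'
from h import *
s,p,d=shot("wrist",4);print(s["time_s"],s["tool_pos"],s["tool_rot"][:,0])
c=cam("wrist",s);h=cv2.cvtColor(p,cv2.COLOR_RGB2HSV)
m=(h[...,1]>90)&(h[...,0]<25)&(h[...,2]>120);m[330:]=0
for k in contours(m,300):
    W=onplane(c,k.reshape(-1,2),.106)[:,:2];print(k.reshape(-1,2).mean(0),cv2.minAreaRect((W*1000).astype(np.float32)))
E
```

```text
8.0833 [ 0.45636475 -0.30259304  0.21838227] [ 7.91064147e-01  6.11733206e-01 -6.81595411e-07]
[140.3364486  248.72429907] ((369.7696228027344, -200.0810546875), (47.48582458496094, 47.61616516113281), 10.465152740478516)
[313.60199005 231.87562189] ((462.4512939453125, -297.467041015625), (38.754425048828125, 39.261009216308594), 37.74945068359375)
[617.24431818 182.34659091] ((629.58642578125, -453.0505065917969), (20.952239990234375, 43.15985870361328), 4.74731969833374)
[204.84051724  85.48275862] ((498.4596862792969, -175.1644287109375), (47.08653259277344, 47.372554779052734), 2.1630215644836426)
[95.885 21.63 ] ((489.8924560546875, -90.86314392089844), (33.22978591918945, 37.87104797363281), 19.214069366455078)
```

View pics/wrist4.png

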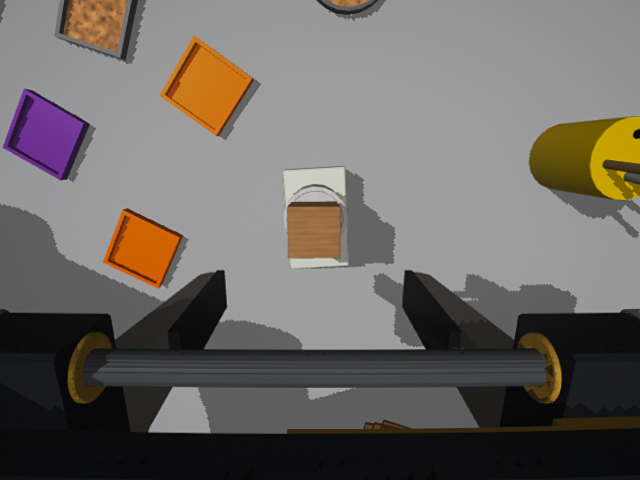

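The card box (313,232) is square to the jaws, with the tin and slide box below it. Grasping.

Call:
jog_arm:
  dp:
    - [0.009, 0, 0.03]
    - [0.009, 0, 0.06]
    - [0.009, 0, 0.09]
    - [0.009, 0, 0.105]
    - [0.009, 0, 0.111]
    - [0.009, 0, 0.111]
    - [0.009, 0, 0.111]
    - [0.009, 0, 0.111]
  roll: [0, 0, 0, 0, 0, 0, 0, 0]

```text
time_s: 8.8
tool_pos: [0.4653, -0.2975, 0.1113]
tool_rot: [[0.789, 0.614, 0.002], [0.614, -0.789, -0.002], [0.0, 0.003, -1.0]]
wrist_force: [1.0, -1.3, 0.5]
gripper_width: 0.998
grip_force: 0.0
```

Call:
jog_arm:
  dp:
    - [0, 0, 0]
    - [0, 0, 0]
    - [0, 0, 0]
    - [0, 0, 0]
    - [0, 0, 0]
    - [0, 0, 0]
    - [0, 0, 0]
    - [0, 0, 0]
    - [0, 0, 0]
    - [0, 0, 0]
  roll: [0, 0, 0, 0, 0, 0, 0, 0, 0, 0]
  jaw: 1
  newtons: 15

```text
time_s: 9.63
tool_pos: [0.4643, -0.2972, 0.1095]
tool_rot: [[0.79, 0.613, -0.0], [0.613, -0.79, 0.0], [-0.0, -0.0, -1.0]]
wrist_force: [0.4, -0.2, 0.3]
gripper_width: 0.433
grip_force: 15.0
```

Call:
jog_arm:
  dp:
    - [0, 0, -0.015]
    - [0, 0, -0.045]
    - [0, 0, -0.08]
    - [0.025, -0.03, -0.08]
    - [0.05, -0.055, -0.08]
    - [0.075, -0.085, -0.08]
    - [0.1, -0.11, -0.08]
    - [0.125, -0.14, -0.08]
    - [0.15, -0.165, -0.08]
    - [0.175, -0.19, -0.08]
  roll: [0, 0, 0, 4, 8, 12, 15, 18, 19, 19]

```text
time_s: 10.47
tool_pos: [0.4858, -0.0379, 0.1895]
tool_rot: [[0.947, 0.322, 0.0], [0.322, -0.947, 0.0], [0.0, 0.0, -1.0]]
wrist_force: [0.7, -0.0, 0.0]
gripper_width: 0.435
grip_force: 15.0
```

Call:
jog_arm:
  dp:
    - [0.005, -0.013, 0]
    - [0.005, -0.013, 0]
    - [0.005, -0.013, 0]
  roll: [0, 0, 0]

```text
time_s: 10.72
tool_pos: [0.4866, -0.0255, 0.1895]
tool_rot: [[0.946, 0.324, -0.0], [0.324, -0.946, -0.0], [-0.0, 0.0, -1.0]]
wrist_force: [0.4, -0.8, 0.2]
gripper_width: 0.434
grip_force: 15.0
```

```bash
python3 - <<'E'
from h import *
s,p,d=shot("wrist",5);print(s["tool_pos"],s["tool_rot"][:,0])
c=cam("wrist",s);m=cork(p);m[:140]=0;m[270:]=0;m[:,:200]=0;m[:,430:]=0
for k in contours(m,200):
    W=onplane(c,k.reshape(-1,2),.004)[:,:2];print(k.reshape(-1,2).mean(0),cv2.minAreaRect((W*1000).astype(np.float32)))
print("offs",tool(s,np.array([.487,-.024,.0415])-s["tool_pos"]).round(4))
E
```

```text
[ 0.48656322 -0.02546834  0.18946837] [ 9.45895802e-01  3.24470482e-01 -1.96827643e-04]
[412.9382716  246.62345679] ((499.672119140625, -122.19046020507812), (54.56144332885742, 40.07389450073242), 18.800350189208984)
[313.5147541  236.65901639] ((477.60211181640625, -29.574703216552734), (72.6362075805664, 87.55473327636719), 18.885543823242188)
offs [ 0.0009 -0.0013  0.148 ]
```

View pics/wrist5.png

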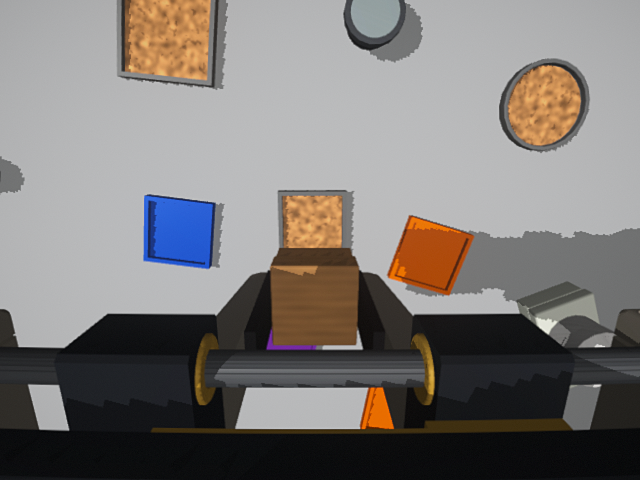

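The square tray (313,220) is in line with the held box (315,300), and its edges are parallel. Lowering.

Call:
jog_arm:
  dp:
    - [0.002, -0.001, 0.035]
    - [0.002, -0.001, 0.07]
    - [0.002, -0.001, 0.105]
    - [0.002, -0.001, 0.125]
    - [0.002, -0.001, 0.137]
    - [0.002, -0.001, 0.143]
    - [0.002, -0.001, 0.147]
    - [0.002, -0.001, 0.148]
    - [0.002, -0.001, 0.148]
    - [0.002, -0.001, 0.149]
  roll: [0, 0, 0, 0, 0, 0, 0, 0, 0, 0]

```text
time_s: 11.6
tool_pos: [0.4893, -0.0248, 0.0417]
tool_rot: [[0.947, 0.322, 0.002], [0.322, -0.947, -0.001], [0.002, 0.002, -1.0]]
wrist_force: [-0.0, -0.3, -0.3]
gripper_width: 0.435
grip_force: 15.0
```

Call:
jog_arm:
  dp:
    - [0, 0, 0.001]
    - [0, 0, 0.001]
    - [0, 0, 0.002]
    - [0, 0, 0.002]
  roll: [0, 0, 0, 0]

```text
time_s: 11.93
tool_pos: [0.4895, -0.0247, 0.0412]
tool_rot: [[0.946, 0.323, 0.002], [0.323, -0.946, -0.001], [0.001, 0.002, -1.0]]
wrist_force: [-6.2, 0.2, 15.0]
gripper_width: 0.434
grip_force: 15.0
```

Call:
jog_arm:
  dp:
    - [0, 0, -0.001]
    - [0, 0, -0.001]
    - [0, 0, -0.001]
    - [0, 0, -0.001]
    - [0, 0, -0.001]
    - [0, 0, -0.03]
    - [0, 0, -0.06]
    - [0, 0, -0.1]
    - [0, 0, -0.14]
    - [0, 0, -0.16]
  roll: [0, 0, 0, 0, 0, 0, 0, 0, 0, 0]
  jaw: -1

```text
time_s: 12.77
tool_pos: [0.4901, -0.0248, 0.2035]
tool_rot: [[0.946, 0.323, 0.007], [0.323, -0.946, -0.002], [0.006, 0.004, -1.0]]
wrist_force: [1.6, -0.7, 0.6]
gripper_width: 1.003
grip_force: 0.0
```

```bash
python3 - <<'E'
from h import *
s,p,d=shot("wrist",6);print(s["tool_pos"])
c=cam("wrist",s)
cv2.imwrite("pics/c6.png",cv2.resize(p[150:320,220:420],None,fx=3,fy=3)[:,:,::-1])
print("to stack",tool(s,np.array([.456,-.303,.2])-s["tool_pos"]).round(4))
E
```

```text
[ 0.49010081 -0.02476559  0.20351111]
to stack [-0.1221  0.2523  0.0038]
```

View pics/c6.png

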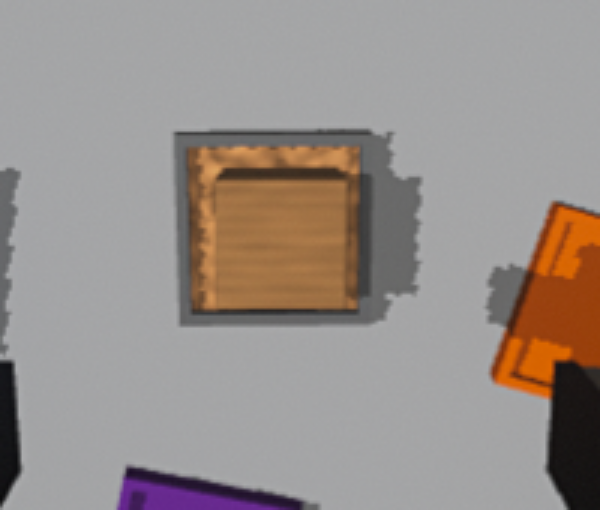

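The card box sits flat inside the square tray, about 2 mm off centre. Going for the tin.

Call:
jog_arm:
  dp:
    - [-0.018, 0.036, 0]
    - [-0.035, 0.072, 0]
    - [-0.053, 0.108, 0]
    - [-0.07, 0.144, 0]
    - [-0.088, 0.18, 0]
    - [-0.105, 0.216, 0]
    - [-0.122, 0.252, 0]
    - [-0.122, 0.252, 0]
    - [-0.122, 0.252, 0]
    - [-0.122, 0.252, 0]
  roll: [0, 0, -4, -8, -12, -16, -19, -19, -19, -19]

```text
time_s: 13.65
tool_pos: [0.4538, -0.3015, 0.1978]
tool_rot: [[0.79, 0.613, -0.001], [0.613, -0.79, 0.002], [0.0, -0.002, -1.0]]
wrist_force: [-0.0, 0.4, -0.2]
gripper_width: 1.002
grip_force: 0.0
```

```bash
python3 - <<'E'
from h import *
s,p,d=shot("wrist",7);print(s["time_s"],s["tool_pos"],s["tool_rot"][:,0])
cv2.imwrite("pics/c7.png",cv2.resize(p[140:290,220:420],None,fx=4,fy=4)[:,:,::-1])
E
```

```text
13.65 [ 0.45376895 -0.30146742  0.19778148] [7.90436605e-01 6.12543794e-01 2.73393653e-04]
```

View pics/c7.png

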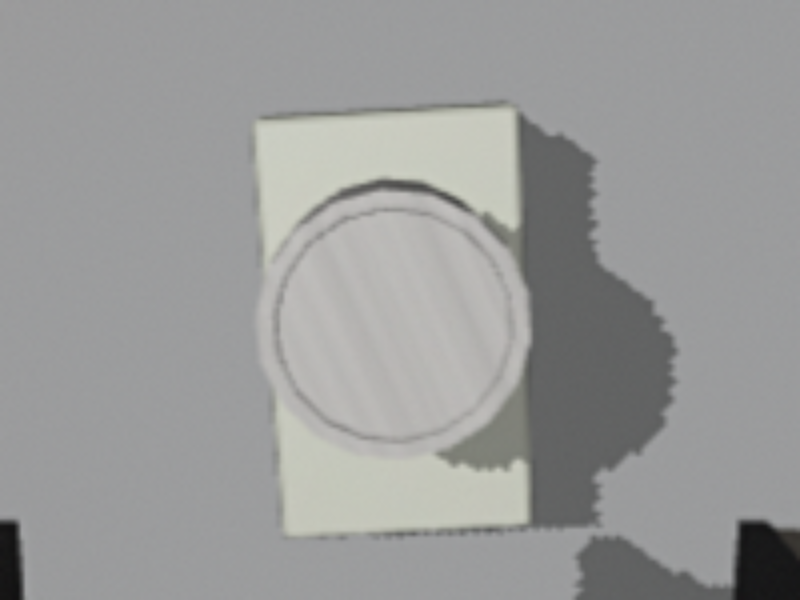

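Crop: the tin lid centre is at crop (394,325), full-frame (318.5,221.3). The slide box's top corners are at (258,120), (515,103), (528,523) and (285,537) in the crop.

```bash
python3 - <<'E'
from h import *
z=np.load("pics/wrist7.npz");s=dict(tool_pos=z["tp"],tool_rot=z["tr"]);c=cam("wrist",s)
f=lambda a:np.array(a,float)/4+[220,140]
C=onplane(c,f([(394,325),(258,325),(530,325),(394,190),(394,460)]),.072);print(C.round(4),np.linalg.norm(C[1]-C[2]),np.linalg.norm(C[3]-C[4]))
print("tin d",tool(s,C[0]-z["tp"]).round(4))
# height from the first-view ray of the lid ring vs this depth
print("depth heights",[(c[3]+rays(c,[q])[1][0]*z["d"][int(q[1]),int(q[0])])[2].round(4) for q in f([(394,325),(330,150),(400,500)])])
B=onplane(c,f([(258,120),(515,103),(528,523),(285,537)]),.036);print(B[:,:2].round(4));r=cv2.minAreaRect((B[:,:2]*1000).astype(np.float32));print("slide",r)
E
```

```text
[[ 0.4671 -0.296   0.072 ]
 [ 0.4507 -0.2748  0.072 ]
 [ 0.4835 -0.3172  0.072 ]
 [ 0.488  -0.2798  0.072 ]
 [ 0.4453 -0.313   0.072 ]] 0.053572065126156254 0.054182237841728174
tin d [0.0139 0.0041 0.1258]
depth heights [np.float64(0.0736), np.float64(0.0376), np.float64(0.0379)]
[[ 0.4793 -0.2499]
 [ 0.5159 -0.2914]
 [ 0.4439 -0.3538]
 [ 0.4068 -0.3114]]
slide ((461.340087890625, -301.42144775390625), (95.62781524658203, 56.34425354003906), 40.91471862792969)
```

Call:
jog_arm:
  dp:
    - [0.014, 0.004, 0.035]
    - [0.014, 0.004, 0.07]
    - [0.014, 0.004, 0.1]
    - [0.014, 0.004, 0.115]
    - [0.014, 0.004, 0.124]
    - [0.014, 0.004, 0.124]
    - [0.014, 0.004, 0.124]
    - [0.014, 0.004, 0.124]
  roll: [0, 0, 0, 0, 0, 0, 0, 0]

```text
time_s: 14.37
tool_pos: [0.4687, -0.2972, 0.0763]
tool_rot: [[0.79, 0.614, 0.002], [0.614, -0.789, -0.002], [0.0, 0.003, -1.0]]
wrist_force: [1.0, -0.1, -0.1]
gripper_width: 0.999
grip_force: 0.0
```

Call:
jog_arm:
  dp:
    - [0, 0, 0]
    - [0, 0, 0]
    - [0, 0, 0]
    - [0, 0, 0]
    - [0, 0, 0]
    - [0, 0, 0]
    - [0, 0, 0]
    - [0, 0, 0]
    - [0, 0, 0]
    - [0, 0, 0]
  roll: [0, 0, 0, 0, 0, 0, 0, 0, 0, 0]
  jaw: 1
  newtons: 20

```text
time_s: 15.2
tool_pos: [0.4675, -0.2967, 0.0746]
tool_rot: [[0.79, 0.613, -0.0], [0.613, -0.79, 0.0], [-0.0, -0.0, -1.0]]
wrist_force: [-1.9, 0.6, 2.1]
gripper_width: 0.582
grip_force: 20.0
```

Call:
jog_arm:
  dp:
    - [0, 0, -0.015]
    - [0, 0, -0.045]
    - [0, 0, -0.08]
    - [0.035, 0.005, -0.08]
    - [0.075, 0.01, -0.08]
    - [0.115, 0.015, -0.08]
    - [0.155, 0.02, -0.08]
    - [0.19, 0.024, -0.08]
    - [0.21, 0.028, -0.08]
    - [0.21, 0.028, -0.08]
  roll: [0, 0, 0, 0, 0, 0, 0, 0, 0, 0]

```text
time_s: 16.03
tool_pos: [0.6533, -0.1872, 0.1538]
tool_rot: [[0.787, 0.616, 0.001], [0.616, -0.787, 0.001], [0.001, 0.0, -1.0]]
wrist_force: [-0.1, 0.7, -1.3]
gripper_width: 0.587
grip_force: 20.0
```

```bash
python3 - <<'E'
from h import *
s,p,d=shot("wrist",8);print(s["tool_pos"])
c=cam("wrist",s)
cv2.imwrite("pics/c8.png",cv2.resize(p[100:400,180:450],None,fx=2,fy=2)[:,:,::-1])
print("offs",tool(s,np.array([.657,-.185,.0426])-s["tool_pos"]).round(4))
m=cork(p);m[290:]=0;m[:,:180]=0;m[:,450:]=0
k=max(contours(m,200),key=cv2.contourArea);K=k.reshape(-1,2);W=onplane(c,K,.004)[:,:2]
R=s["tool_rot"];L=(W-np.array([.657,-.185]))@R[:2,:2];print("cork in tool axes about assumed centre: x",L.min(0),L.max(0))
E
```

```text
[ 0.65333979 -0.1871807   0.15376474]
offs [0.0041 0.0005 0.1112]
cork in tool axes about assumed centre: x [-0.01690365 -0.0345359 ] [0.03262269 0.03443214]
```

View pics/c8.png

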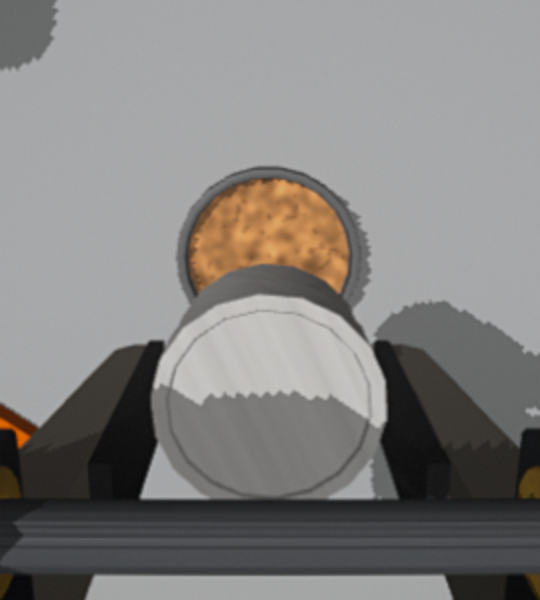

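The large round tray (crop (270,235)) is centred on the held, level tin. Lowering.

Call:
jog_arm:
  dp:
    - [0.003, 0.001, 0.035]
    - [0.003, 0.001, 0.07]
    - [0.003, 0.001, 0.09]
    - [0.003, 0.001, 0.1]
    - [0.003, 0.001, 0.106]
    - [0.003, 0.001, 0.11]
    - [0.003, 0.001, 0.111]
    - [0.003, 0.001, 0.111]
    - [0.003, 0.001, 0.111]
    - [0.003, 0.001, 0.111]
  roll: [0, 0, 0, 0, 0, 0, 0, 0, 0, 0]

```text
time_s: 16.92
tool_pos: [0.6544, -0.1895, 0.045]
tool_rot: [[0.79, 0.613, 0.002], [0.613, -0.79, -0.001], [0.001, 0.002, -1.0]]
wrist_force: [-0.3, -0.7, -0.6]
gripper_width: 0.586
grip_force: 20.0
```

Call:
jog_arm:
  dp:
    - [0.003, -0.002, 0]
    - [0.003, -0.002, 0.001]
    - [0.003, -0.002, 0.002]
    - [0.003, -0.002, 0.003]
    - [0.003, -0.002, 0.003]
  roll: [0, 0, 0, 0, 0]

```text
time_s: 17.33
tool_pos: [0.6552, -0.1853, 0.0426]
tool_rot: [[0.79, 0.614, 0.0], [0.614, -0.79, 0.0], [0.001, 0.0, -1.0]]
wrist_force: [-3.9, 3.1, 9.7]
gripper_width: 0.583
grip_force: 20.0
```

Call:
jog_arm:
  dp:
    - [0, 0, -0.001]
    - [0, 0, -0.001]
    - [0, 0, -0.001]
    - [0, 0, -0.001]
    - [0, 0, -0.001]
    - [0, 0, -0.03]
    - [0, 0, -0.06]
    - [0, 0, -0.1]
    - [0, 0, -0.14]
    - [0, 0, -0.14]
  roll: [0, 0, 0, 0, 0, 0, 0, 0, 0, 0]
  jaw: -1

```text
time_s: 18.17
tool_pos: [0.6592, -0.1877, 0.1912]
tool_rot: [[0.79, 0.613, 0.015], [0.613, -0.79, -0.007], [0.007, 0.015, -1.0]]
wrist_force: [1.1, -0.6, 2.6]
gripper_width: 1.006
grip_force: 0.0
```

```bash
python3 - <<'E'
from h import *
s,p,d=shot("wrist",9);print(s["tool_pos"])
c=cam("wrist",s);q=p[140:300,230:410]
cv2.imwrite("pics/c9.png",cv2.resize(q,None,fx=3,fy=3)[:,:,::-1])
print("to stack",tool(s,np.array([.455,-.306,.17])-s["tool_pos"]).round(4))
E
```

```text
[ 0.65924181 -0.18772705  0.19122807]
to stack [-0.234  -0.0321  0.019 ]
```

View pics/c9.png

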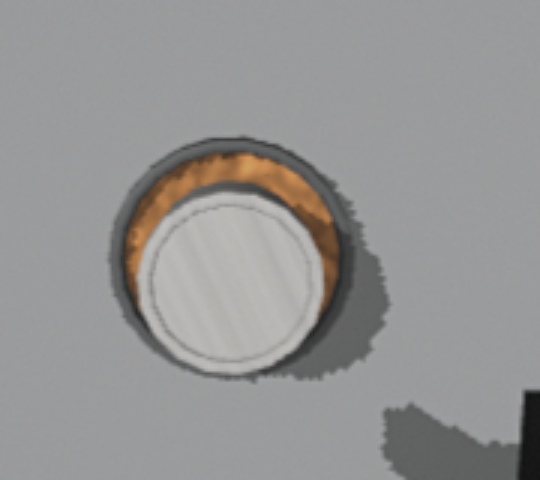

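The tin is flat inside the large tray. Now the slide box.

Call:
jog_arm:
  dp:
    - [-0.04, -0.005, 0]
    - [-0.08, -0.01, 0]
    - [-0.12, -0.016, 0]
    - [-0.16, -0.022, 0]
    - [-0.2, -0.027, 0.005]
    - [-0.233, -0.032, 0.012]
    - [-0.233, -0.032, 0.012]
    - [-0.233, -0.032, 0.012]
    - [-0.233, -0.032, 0.012]
  roll: [0, 0, -2.5, -2.5, -2.5, -2.5, -2.5, -2.5, -2.5]

```text
time_s: 18.97
tool_pos: [0.4511, -0.3029, 0.1679]
tool_rot: [[0.763, 0.647, -0.0], [0.647, -0.763, 0.001], [0.0, -0.001, -1.0]]
wrist_force: [-0.3, -0.5, 1.1]
gripper_width: 1.0
grip_force: 0.0
```

```bash
python3 - <<'E'
from h import *
s,p,d=shot("wrist",10);print(s["time_s"],s["tool_pos"],np.degrees(np.arctan2(*s["tool_rot"][1::-1,0])))
c=cam("wrist",s)
g=p.astype(int);m=(g.min(2)>170)&(np.arange(480)[:,None]<320);m[:,:200]=0;m[:,440:]=0
for k in contours(m,500):
    W=onplane(c,k.reshape(-1,2),.036);r=cv2.minAreaRect((W[:,:2]*1000).astype(np.float32));print(k.reshape(-1,2).mean(0),r)
    print("d",tool(s,np.array([r[0][0]/1e3,r[0][1]/1e3,.0375])-s["tool_pos"]).round(4))
    q=cv2.moments(k);q=(q["m10"]/q["m00"],q["m01"]/q["m00"]);o,dd=rays(c,[q]);print((o+dd[0]*d[int(q[1]),int(q[0])]).round(4))
E
```

```text
18.9667 [ 0.45105624 -0.30285952  0.16785117] 40.299857987623696
[319.85872576 222.2299169 ] ((461.304931640625, -300.952392578125), (93.99580383300781, 55.74618911743164), 41.029014587402344)
d [0.009  0.0053 0.1303]
[ 0.4636 -0.2988  0.0371]
```

Call:
jog_arm:
  dp:
    - [0.009, 0.005, 0.035]
    - [0.009, 0.005, 0.07]
    - [0.009, 0.005, 0.1]
    - [0.009, 0.005, 0.12]
    - [0.009, 0.005, 0.13]
    - [0.009, 0.005, 0.13]
    - [0.009, 0.005, 0.13]
    - [0.009, 0.005, 0.13]
  roll: [0, -0.5, -0.5, -0.5, -0.5, -0.5, -0.5, -0.5]

```text
time_s: 19.68
tool_pos: [0.4626, -0.3021, 0.0403]
tool_rot: [[0.756, 0.654, 0.002], [0.654, -0.756, -0.002], [0.0, 0.003, -1.0]]
wrist_force: [-0.5, -0.1, -0.3]
gripper_width: 0.997
grip_force: 0.0
```

Call:
jog_arm:
  dp:
    - [0, 0, 0]
    - [0, 0, 0]
    - [0, 0, 0]
    - [0, 0, 0]
    - [0, 0, 0]
    - [0, 0, 0]
    - [0, 0, 0]
    - [0, 0, 0]
    - [0, 0, 0]
    - [0, 0, 0]
  roll: [0, 0, 0, 0, 0, 0, 0, 0, 0, 0]
  jaw: 1
  newtons: 30

```text
time_s: 20.52
tool_pos: [0.4612, -0.3013, 0.0388]
tool_rot: [[0.757, 0.654, 0.0], [0.654, -0.757, -0.0], [-0.0, 0.0, -1.0]]
wrist_force: [-0.6, 0.3, 3.3]
gripper_width: 0.63
grip_force: 30.0
```

Call:
jog_arm:
  dp:
    - [0, 0, -0.015]
    - [0, 0, -0.045]
    - [0, 0, -0.08]
    - [0.02, -0.01, -0.1]
    - [0.055, -0.03, -0.1]
    - [0.09, -0.05, -0.1]
    - [0.125, -0.07, -0.1]
    - [0.16, -0.09, -0.1]
    - [0.195, -0.11, -0.1]
    - [0.23, -0.13, -0.1]
  roll: [0, 0, 0, 0, 4, 8, 12, 16, 20, 24]

```text
time_s: 21.35
tool_pos: [0.55, -0.0504, 0.1379]
tool_rot: [[0.958, 0.286, -0.001], [0.286, -0.958, 0.0], [-0.001, -0.001, -1.0]]
wrist_force: [0.0, 0.0, -2.4]
gripper_width: 0.631
grip_force: 30.0
```

```bash
python3 - <<'E'
from h import *
s=sense();print(s["tool_pos"],np.degrees(np.arctan2(*s["tool_rot"][1::-1,0])),tool(s,np.array([.62,.152,.14])-s["tool_pos"]).round(4))
E
```

```text
[ 0.5500326  -0.05035205  0.13786862] 16.61633929643427 [ 0.1249 -0.1739 -0.0021]
```

Call:
jog_arm:
  dp:
    - [0.022, -0.03, 0]
    - [0.044, -0.061, 0]
    - [0.066, -0.092, 0]
    - [0.088, -0.123, 0]
    - [0.108, -0.15, 0]
    - [0.125, -0.174, 0]
    - [0.125, -0.174, 0]
    - [0.125, -0.174, 0]
    - [0.125, -0.174, 0]
  roll: [2, 4, 4, 4, 4, 4, 4, 4, 4]

```text
time_s: 22.1
tool_pos: [0.6189, 0.1497, 0.1376]
tool_rot: [[0.975, 0.222, -0.002], [0.222, -0.975, -0.001], [-0.002, 0.0, -1.0]]
wrist_force: [-0.4, -0.4, -1.8]
gripper_width: 0.628
grip_force: 30.0
```

```bash
python3 - <<'E'
from h import *
s,p,d=shot("wrist",11);print(s["tool_pos"],np.degrees(np.arctan2(*s["tool_rot"][1::-1,0])))
c=cam("wrist",s)
m=cork(p);m[290:]=0;m[:,:160]=0;m[:,470:]=0
k=max(contours(m,200),key=cv2.contourArea);K=k.reshape(-1,2);W=onplane(c,K,.004)[:,:2]
a=np.radians(12.6);R=np.array([[np.cos(a),np.sin(a)],[np.sin(a),-np.cos(a)]]);L=(W-np.array([.6255,.152]))@R;print("cork about assumed",L.min(0).round(4),L.max(0).round(4))
print("offs",tool(s,np.array([.6255,.152,.0428])-s["tool_pos"]).round(4))
cv2.imwrite("pics/c11.png",cv2.resize(p[100:400,160:470],None,fx=2,fy=2)[:,:,::-1])
E
```

```text
[0.61885145 0.1497494  0.13762669] 12.82745671797401
cork about assumed [ 0.0291 -0.0363] [0.0542 0.0385]
offs [ 0.0071 -0.0007  0.0948]
```

View pics/c11.png

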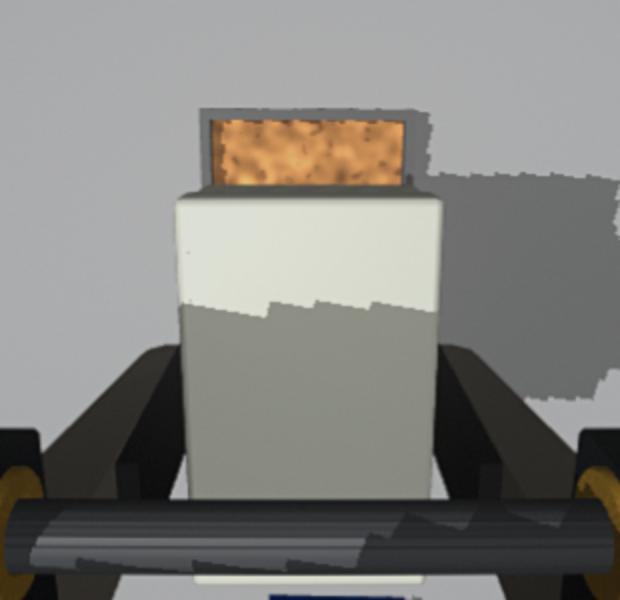

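The slide box is level and parallel to the oblong tray (tray crop (305,150), box (310,300)). Lowering.

Call:
jog_arm:
  dp:
    - [0.006, 0, 0.03]
    - [0.006, 0, 0.055]
    - [0.006, 0, 0.075]
    - [0.006, 0, 0.083]
    - [0.006, 0, 0.089]
    - [0.006, 0, 0.092]
    - [0.006, 0, 0.094]
    - [0.006, 0, 0.094]
    - [0.006, 0, 0.094]
    - [0.006, 0, 0.094]
  roll: [0, 0, 0, 0, 0, 0, 0, 0, 0, 0]

```text
time_s: 22.98
tool_pos: [0.6261, 0.1517, 0.0457]
tool_rot: [[0.975, 0.222, 0.002], [0.222, -0.975, 0.0], [0.002, 0.0, -1.0]]
wrist_force: [-0.5, -0.5, -1.5]
gripper_width: 0.626
grip_force: 30.0
```

Call:
jog_arm:
  dp:
    - [0, 0, 0.001]
    - [0, 0, 0.002]
    - [0, 0, 0.003]
    - [0, 0, 0.003]
  roll: [0, 0, 0, 0]

```text
time_s: 23.32
tool_pos: [0.6258, 0.1517, 0.0428]
tool_rot: [[0.975, 0.222, 0.001], [0.222, -0.975, -0.0], [0.001, 0.0, -1.0]]
wrist_force: [-2.3, 0.7, 4.7]
gripper_width: 0.628
grip_force: 30.0
```

Touchdown at 4.7 N. Releasing, backing off and checking everything.

Call:
jog_arm:
  dp:
    - [0, 0, 0]
    - [0, 0, 0]
    - [0, 0, 0]
    - [0, 0, 0]
    - [0, 0, 0]
    - [0, 0, -0.03]
    - [0, 0, -0.06]
    - [0, 0, -0.1]
    - [0, 0, -0.14]
    - [0, 0, -0.14]
  roll: [0, 0, 0, 0, 0, 0, 0, 0, 0, 0]
  jaw: -1

```text
time_s: 24.15
tool_pos: [0.6304, 0.152, 0.1919]
tool_rot: [[0.975, 0.222, 0.016], [0.222, -0.975, 0.001], [0.016, 0.003, -1.0]]
wrist_force: [0.7, 0.3, 1.4]
gripper_width: 1.001
grip_force: 0.0
```

Call:
jog_arm:
  dp:
    - [-0.04, 0, 0]
    - [-0.08, 0, -0.02]
    - [-0.12, 0, -0.04]
    - [-0.16, 0, -0.06]
    - [-0.2, 0, -0.06]
    - [-0.2, 0, -0.06]
    - [-0.2, 0, -0.06]
  roll: [0, 0, 0, 0, 0, 0, 0]

```text
time_s: 24.73
tool_pos: [0.4289, 0.1071, 0.2417]
tool_rot: [[0.975, 0.222, 0.001], [0.222, -0.975, -0.0], [0.001, 0.0, -1.0]]
wrist_force: [1.1, 0.3, 0.1]
gripper_width: 1.004
grip_force: 0.0
```

```bash
python3 - <<'E'
from h import *
s,p,d=shot("wrist",12);print(s["tool_pos"]);s2,q,_=shot("scene",12)
c=cam("scene")
cv2.imwrite("pics/c12.png",cv2.resize(q[190:390,160:460],None,fx=2.6,fy=2.6)[:,:,::-1])
E
```

```text
[0.42890629 0.10710292 0.24172464]
```

View pics/c12.png

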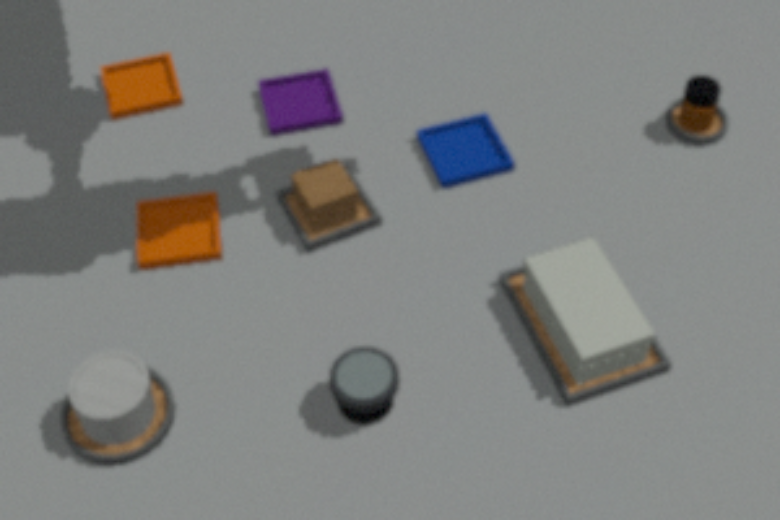

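All four containers stand flat in their own trays: jar (700,110), card box (325,195), tin (112,400) and slide box (588,310). The magnifier at (365,380) hasn't moved. Handing in.

```bash
python3 -c "from plant import job_done;print(job_done())"
```

```text
the job is handed in; nothing more can be done
None
```

The job is handed in: the last camera view showed the jar, card box, tin and slide box each upright, flat and released in their own trays; no judging result came back.

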